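# Move the clip-on pump head to the other drive

### The job

Move the pump head from the drive it is on to the other, bare drive: gently squeeze its two side tabs together to free it, lift it straight off the rotor, and fit it over the other drive's rotor with its two tube ports to that drive's rear, pressing it down by feel, without ramming it, until both tabs have snapped out under their catches and it sits fully home. Let go of it and do not disturb the other things on the bench.

Things in the scene. Friction and masses are not known exactly. Their poses are not given: they have to be found in the camera images.
- head_centre (a point): The pump head: off-white plastic cap, open below, 52 (x) by 46 (y) by 54 mm high, about 0.16 kg. Point on its vertical axis, 36 mm above its underside, 18 mm below its flat top, level with the tabs' ribbed part that is squeezed. +x: to the tube ports; y: from tab to tab; z up. It starts home on drive_a. Home on a drive it lies 108.5 mm above the bench, on the rotor axis, axes along the drive's.
- head_top (a point): Middle of the head's flat top, 18 mm above head_centre: the place to press it down. 126.5 mm above the bench when home; 129 mm when the head only rests on the sprung seat; about 136 mm when it stands on the catches with its tabs out.
- head_ports (a point): Tip of the head's two small tube ports (stubs side by side, no tubing fitted), on the head's +x side, 41 mm from its axis and 6 mm below head_centre.
- tab_l_pad (a point): Ribbed outer face of the tab on the head's +y side, 32 mm from the head's axis (64 mm over both tabs, 52 mm fully pressed), level with head_centre. The tab is 18 mm wide (x) and reaches from 5 to 50 mm above the head's underside. Only what is more than 19 mm above the underside can be reached: lower down stand the drive's catch walls and guides.
- tab_l (a joint): How far the +y tab is pressed in, m: 0 sprung out, 0.006 at its inner stop. It moves straight in against a spring: 3 N at rest, 6 N at 3 mm, 8 N at the stop. Its hook, near its foot, lies under the drive's lip and is free of it from 3.2 mm on. A slant below the hook lets it ride over the lip when the head is pressed down. The tab cracks at 45 N.
- tab_r (a joint): The same for the mirror-image tab on the head's -y side. The head is held until both tabs are free.
- drive_a: The drive the head is on at the start: a fixed benchtop peristaltic pump drive, grey box 150 mm long (x) by 110 mm wide (y), deck 70 mm above the bench. Origin: on the bench, straight under the rotor axis; +x to its rear (vents), -x to its front (green display, round knob), z up. Parts on the deck: as told for drive_b_rotor and drive_b_seat.
- drive_b: The bare drive, where the head must go: same build, size, origin and axes as drive_a. Which of the two stands left or right varies, and each is turned its own way. The head must not be pressed on it with more than 50 N, nor be pulled or pressed against drive_a with more than 60 N, all contacts between head and drive added up (about 32 N are there at home, at rest).
- drive_b_rotor (a point): Top of the bare three-roller rotor, 34 mm above the deck, 29 mm across. Beside it are catch walls at y = +-39 mm (16.5 mm above the deck, their lips begin 32.7 mm from the axis), and fore, aft and at the corners guides with flared mouths (21 mm above the deck) that steer in a head up to about 3 mm off and leave it about 1 mm of play.
- drive_b_seat (a point): Centre of the sprung, rubber-faced seat round the rotor, at its free height 5 mm above the deck, 2.5 mm above where the head's underside lies when home. It pushes the head up with 14 N at first touch, 17 N at home, 18 N where it bottoms, about 1.3 mm beyond home. Pressing the head home takes 19 to 22 N and a little travel past home; then the tabs spring out.
- bottle: A bystander: white plastic bottle with violet screw cap, 68 mm across, 128 mm high; origin at its foot.
- cap: A bystander: loose violet screw cap, 38 mm across, 14 mm high, between the drives; origin at its underside.
- beaker: A bystander: small glass beaker, 64 mm across, 85 mm high; origin at its foot.
- screwdriver: A bystander: blue-handled screwdriver, 170 mm long, lying along its x.
- mouse: A bystander: black computer mouse, 105 by 60 by 33 mm; origin at its underside.
- spare_rotor: A bystander: spare pump rotor, 29 mm across, 30 mm high, standing on the bench; origin at its underside.
There are look-alikes about, which are no part of the job. What is shaped like the part that bears head_centre but pink is not meant.

How it is judged (in metres and radians):
On the way, in this order (a step that is already met when the one before it is completed fails the run):
1. both tabs are squeezed in far enough to free the head (value of joint each of tab_l, tab_r above 0.003 m), for 0.1 s.
2. the head is lifted clear of the first drive's rotor (z of head_centre in the frame of drive_a above 0.1465 m), for 0.1 s.
At the end, for the whole second after the job is handed in: The head sits home on drive_b: its centre within 3 mm of the rotor axis fore-aft and sideways, and within 1.2 mm above and 1.5 mm below the home height (108.5 mm), within 0.04 rad of upright, its ports to that drive's rear, and both tabs sprung out to within 1 mm (x of head_centre in the frame of drive_b between -0.003 and 0.003 m and y of head_centre in the frame of drive_b between -0.003 and 0.003 m and z of head_centre in the frame of drive_b between 0.107 and 0.1097 m and x of head_ports in the frame of drive_b above 0.03 m and angle between head_centre's own z axis and vertical below 0.04 rad and value of joint each of tab_l, tab_r below 0.001 m); the robot touches nothing.
It fails at once if a tab squeezed with more than 45 N (contact force between the fingers and tab_l_c0 above 45 N or contact force between the fingers and tab_r_c0 above 45 N).
It fails at once if the head wrenched against the drive it comes off with more than 60 N (contact force between head and drive_a above 60 N).
It fails at once if the head rammed onto the new drive with more than 50 N (contact force between head and drive_b above 50 N).
It fails at once if a bystander shoved more than 30 mm (distance of any of bottle, cap, beaker, screwdriver, mouse, spare_rotor from where it was at the start of the episode above 0.03 m).
It also fails if it takes over 64 s, if anything falls off the work surface, if the arm or the gripper's body presses on something with over 40 N, if the wrist force passes 120 N, or if a joint passes its speed limit or range.

### The arm

A 6-joint arm with a two-finger parallel gripper is mounted at the origin on the work surface. World frame = base frame: x ahead of the robot, y to its left, z up, the work surface at z = 0. Lengths are in mm, angles in rad, forces in N, time in s.
With the tool pointing down it reaches from about 350 to 975 mm from the base axis. Payload 17.4 kg.
Tool frame: the origin (TCP) lies at the very end of the fingers, on their centre line; the grasp point (between the pads) lies 19 mm behind it; z points along the fingers, y is the line along which they close (so a half turn about z gives the same grasp; the last joint's range is limited). The gripper opens to 85 mm and grips with 20 to 120 N. Pads are 22 mm wide; open, the fingers measure 114 mm over their backs; the gripper's body (76 mm by 85 mm) begins 54 mm behind the grasp point. The pads swing forward as they close: fully open they stand 13 mm farther back than shut.
Start: joints at [-1.207, 0.116, 1.442, -0, 1.584, -0.038], TCP at [263.968, -621.252, 231.303] pointing down, gripper open.
Joint ranges: [-2.83, 2.83], [-0.83, 2.19], [0.07, 2.5], [-1.14, 4.28], [0.01, 3], [-2.97, 2.97]. Speed limits (rad/s): [1.89, 1.89, 2.22, 3.14, 3.14, 3.14].

### API

Orientations are given as a unit quaternion [x, y, z, w].
In Python, from plant import bot gives the robot as it stands.
- The arm moves only by the tool arm_command, never from a script. Its argument "plan" is a list of rows, each a list of 3 entries, a list of its own where there are three numbers: the turn, a rotation vector about the world's x, y, z in rad, then the shift along the world's x, y, z in cm, then the finger opening in cm, from 0 to 8.54. A call has 1 to 12 rows; each row is the pose to reach, as a shift and turn from the pose commanded when the call began; what a row does not reach only later rows make up. A row lasts 1/8 s, in which the tool goes at most 62.5 mm and 10.7 degrees, less where a joint would pass 70% of its speed; a pose out of reach is approached as far as the arm can. A call with a gripper value outside its range is refused whole. The fingers move at their own pace and stop on an object; "newtons" is the grip in N (left out, the last holds). Time passes only in rows, so rows that repeat a pose let the fingers close. It gives the time, the measured TCP pose, the force, the opening and the grip force at its end, in the units of the state.
- bot.get_obs(): the state, without advancing time (a new reading comes with each control period).
- bot.camera(name): name is "side" or "top"; returns the picture (420x560x3 uint8, red, green, blue); there is no depth.
- bot.get_calibration(name): a dict with "K" (3x3 intrinsics, pixels), "D" ([k1, k2, p1, p2, k3] as OpenCV has them; the pictures are not rectified), "R" (3x3) and "t" (3): a world point X has camera coordinates R X + t. Camera axes: x right, y down, z forward; pixel columns grow to the right and rows downward; lengths in mm; the calibration is good to about 2 mm. A picture is of the moment at which its call begins. get_calibration takes no time and is no camera call.
- bot.hand_in(): hands the job in; it is judged then, once.
Trained networks look in the newest picture that a camera, given by its name, has taken for a name from the list of things; names that differ only in an ending like _2 or _b are one class to them, and where a whole thing is asked for, a point or a joint stands for the part that bears it (a point fixed in the world has none). Each returns a list of dicts, best first, with "score" (0 to 1); they miss things now and then, are a little off and sometimes report something else, mostly with a low value. They report only what shows in the picture. A call takes as long as a camera call. They do not tell look-alikes from the thing itself.
- bot.spot_in(camera, thing): "point" ([x, y, z] in mm, in world coordinates, good to about 4 mm: the middle of the surface that is visible of it).
- bot.masks_of(camera, thing): "mask" (420x560 bool, what is visible of it).
The state is a dict: "time_s": time; "joint_positions": joint angles; "qd": joint speeds; "tau": joint torques, N m; "eef_pos": TCP position; "orientation": TCP orientation; "force": force on the tool from outside, world axes, zero at the start; "moment": the same for the moment, N m; "width": opening from 0.0 (shut) to 1.0 (fully open); "finger_force": force on a finger pad.
Only numpy, scipy, OpenCV 4.12 (cv2) and the standard library are available. Lean on these libraries where they do the work, as an engineer would, in place of code of your own. Each camera call takes 0.05 s, during which the arm holds its last target. There are 200 camera calls.

## Working session

There is one attempt and no reset: what is moved stays moved. The work goes in short steps, Python scripts to look and compute and a tool call to move; the robot and the scene stay as the last step left them, time stands still between calls to the robot, and variables do not carry over. Pictures are saved under pics/ and viewed, at most 10 in all, crops included, and the job is handed in when it is done.

Besides the shell and the picture viewer there is one more tool, called as name([rows], argument=value, ...), one row to a line, values as JSON. arm_command: Moves the arm, as the interface text tells. Its arguments: {"type":"object","properties":{"plan":{"type":"array","items":{"type":"array"}},"newtons":{"type":"number"}},"required":["plan"]}

```bash
mkdir -p pics; ls
python3 - <<'E'
from plant import bot
import cv2
for c in("side","top"):
    im=bot.camera(c); cv2.imwrite(f"pics/{c}0.png",cv2.cvtColor(im,cv2.COLOR_RGB2BGR))
    k=bot.get_calibration(c); print(c,k["K"],k["D"],k["R"],k["t"])
    for t in("head_centre","head_top","head_ports","tab_l_pad","drive_a","drive_b_rotor","drive_b_seat","bottle","cap","beaker","screwdriver","mouse","spare_rotor"):
        try: print(t,[([round(float(v)) for v in d["point"]],round(d["score"],2)) for d in bot.spot_in(c,t)])
        except Exception as e: print(t,e)
print(bot.get_obs())
E
```

```text
pics
side [[499.39899079   0.         272.75501963]
 [  0.         499.39899079 209.87143754]
 [  0.           0.           1.        ]] [-0.03619512  0.          0.          0.          0.        ] [[-0.80492957 -0.59287877 -0.02414849]
 [-0.29183196  0.4309881  -0.85386379]
 [ 0.51664542 -0.68025291 -0.51993604]] [456.79958674 273.81478155 867.13447657]
head_centre [([591, 303, 46], 0.87), ([556, 160, 118], 0.69)]
head_top [([597, 298, 47], 0.62)]
head_ports [([557, 155, 118], 0.84), ([595, 301, 49], 0.69)]
tab_l_pad [([563, 173, 110], 0.57), ([600, 326, 36], 0.54)]
drive_a [([475, -100, 68], 0.9), ([529, 181, 62], 0.58)]
drive_b_rotor [([469, -103, 69], 0.91)]
drive_b_seat [([471, -102, 71], 0.62)]
bottle [([699, 94, 83], 0.82), ([468, -99, 72], 0.42)]
cap [([495, 16, 18], 0.69)]
beaker [([494, 381, 59], 0.8), ([453, -383, 26], 0.24)]
screwdriver [([727, -162, 22], 0.68)]
mouse [([454, -385, 22], 0.78), ([560, 149, 118], 0.42)]
spare_rotor [([685, 4, 26], 0.52)]
top [[525.48448223   0.         272.13223401]
 [  0.         525.48448223 203.43048448]
 [  0.           0.           1.
[... 822 characters left out ...]
nt_positions': array([-1.20676805e+00,  1.15989758e-01,  1.44162687e+00, -1.09910952e-05,
        1.58398562e+00, -3.78255152e-02]), 'qd': array([ 3.22285012e-04,  4.94731723e-04, -4.14614174e-04,  7.38173206e-04,
       -3.20061194e-05, -1.12577323e-04]), 'tau': array([ 2.94889815e-04, -7.31729579e+01, -6.32640839e+01, -6.88377168e-05,
        5.89471092e-04, -1.06073281e-05]), 'eef_pos': array([ 263.98205946, -621.23824369,  231.2933492 ]), 'orientation': array([ 9.79882025e-01,  1.99577595e-01, -6.20082224e-06, -3.83951664e-06]), 'force': array([0.42423889, 0.28488959, 0.94463511]), 'moment': array([-0.03159406,  0.0236831 ,  0.03220972]), 'finger_force': 0.0, 'width': 1.0015683117351366}
```

View pics/top0.png

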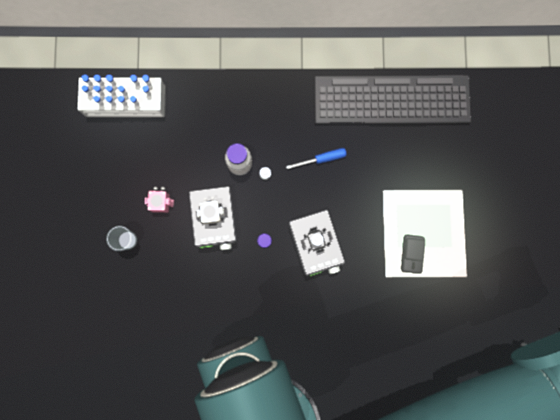

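View pics/side0.png

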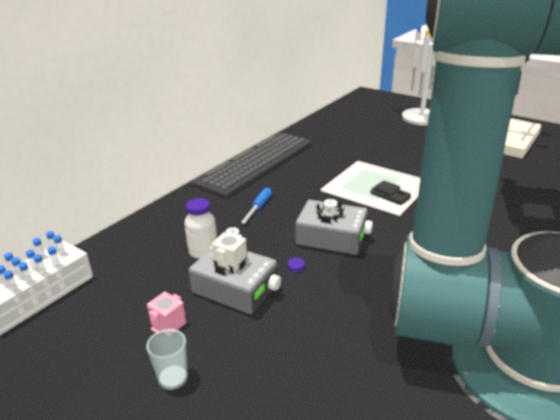

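Run:
```python
import cv2,numpy as np
t=cv2.imread("pics/top0.png");s=cv2.imread("pics/side0.png")
# crops: top head & drive b, enlarged
def proj(c):pass
a=t[120:280,150:410]
cv2.imwrite("pics/topc.png",cv2.resize(a,(780,480),interpolation=cv2.INTER_CUBIC))
```

```text
(no output)
```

View pics/topc.png

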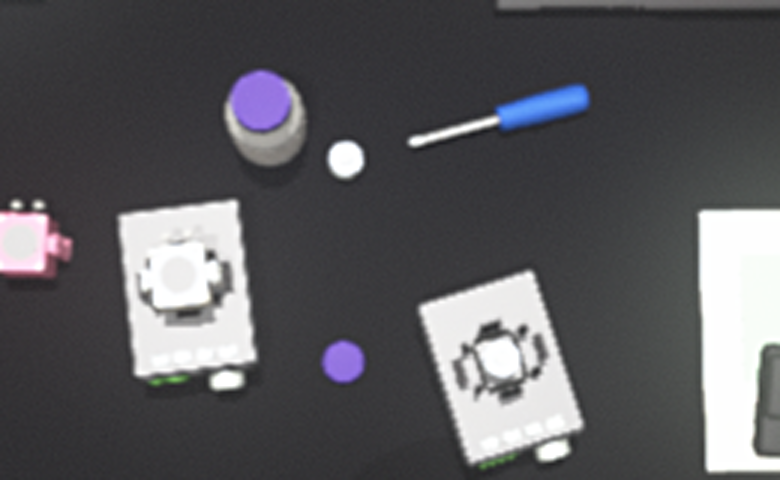

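```bash
cat > h.py <<'E'
import cv2,numpy as np,pickle
from plant import bot
from scipy.optimize import least_squares
CAL={c:{k:np.array(v,float) for k,v in bot.get_calibration(c).items()} for c in("side","top")}
def proj(c,P):
    k=CAL[c]; return cv2.projectPoints(np.array(P,float).reshape(-1,3),cv2.Rodrigues(k["R"])[0],k["t"],k["K"],k["D"])[0].reshape(-1,2)
def ray(c,uv):
    k=CAL[c]; n=cv2.undistortPoints(np.array([[uv]],float),k["K"],k["D"])[0,0]
    return -k["R"].T@k["t"], k["R"].T@np.array([n[0],n[1],1])
def onz(c,uv,z):
    o,d=ray(c,uv); return o+d*(z-o[2])/d[2]
def tri(a,b):
    (o1,d1),(o2,d2)=ray("top",a),ray("side",b)
    s=np.linalg.lstsq(np.c_[d1,-d2],o2-o1,rcond=None)[0]
    p,q=o1+d1*s[0],o2+d2*s[1]; return (p+q)/2,np.linalg.norm(p-q)
C=np.array([[75,55],[75,-55],[-75,-55],[-75,55]],float) # RL RR FR FL
def world(p,z=70):
    c,s=np.cos(p[2]),np.sin(p[2]); return np.c_[C@np.array([[c,s],[-s,c]])+p[:2],np.full(4,z)]
def fit(img,c,p,edges,win=6,it=6):
    g=cv2.GaussianBlur(cv2.cvtColor(img,cv2.COLOR_RGB2GRAY),(0,0),.8).astype(np.float32)
    for w in [win]*2+[3]*it:
        W=world(p);obs=[]
        for e in edges:
            for f in np.linspace(.06,.94,40):
                q=W[e]*(1-f)+W[(e+1)%4]*f; i=W[:].mean(0)
                a=proj(c,[q])[0]; t=proj(c,[W[(e+1)%4]])[0]-proj(c,[W[e]])[0]; t/=np.linalg.norm(t); n=np.array([-t[1],t[0]])
                if n@(a-proj(c,[i])[0])<0:n=-n
                s=np.arange(-w,w+.01,.25); L=a+s[:,None]*n
                v=cv2.remap(g,L[:,0].astype(np.float32)[None],L[:,1].astype(np.float32)[None],cv2.INTER_LINEAR)[0]
                d=-np.gradient(v); k=d.argmax()
                if d[k]>2: 
                    m=abs(s-s[k])<1.3; dd=np.clip(d[m],0,None); obs.append((e,f,n,a+n*(s[m]@dd/dd.sum())))
        def r(p):
            W=world(p); Q=proj(c,[W[e]*(1-f)+W[(e+1)%4]*f for e,f,_,_ in obs])
            return [n@(u-o) for u,(e,f,n,o) in zip(Q,obs)]
        R=least_squares(r,p,loss="soft_l1",f_scale=.3,x_scale=[1,1,.01]); p=R.x
    return p,np.sqrt(np.mean(np.square(r(p)))),len(obs)
E
python3 - <<'E'
from h import *
for name,p0,k in(("a",[540,130,.11],[(118,214),(239,201),(257,360),(136,376)]),("b",[485,-137,.29],[(419,304),(533,270),(583,428),(467,465)])):
    P=np.array([onz("top",(u/3+150-.33,v/3+120-.33),70) for u,v in k]); 
    c=P.mean(0); print(name,"manual",c,[np.linalg.norm(P[i]-P[(i+1)%4]).round(1) for i in range(4)])
    d=P[0]+P[1]-P[2]-P[3]; p=np.array([c[0],c[1],np.arctan2(d[1],d[0])])
    for cam in("top","side"):
        img=cv2.cvtColor(cv2.imread(f"pics/{cam}0.png"),cv2.COLOR_BGR2RGB)
        for E in((0,1,3),(0,1,2,3)):
            q,e,n=fit(img,cam,p,E); print(cam,E,q.round(3),e.round(2),n)
# overlay crops: side, z labels
s=cv2.imread("pics/side0.png")
cv2.imwrite("pics/sidec.png",cv2.resize(s[185:315,180:380],(800,520),interpolation=cv2.INTER_CUBIC))
t=cv2.imread("pics/top0.png")
cv2.imwrite("pics/topd.png",np.hstack([cv2.resize(x,(400,480),interpolation=cv2.INTER_CUBIC) for x in(t[182:242,186:236],t[210:270,292:342])]))
E
```

```text
a manual [561.35857535 142.88198337  70.        ] [np.float64(108.5), np.float64(143.2), np.float64(107.3), np.float64(145.6)]
top (0, 1, 3) [5.59422e+02 1.43825e+02 1.25000e-01] 0.58 120
top (0, 1, 2, 3) [5.61853e+02 1.44254e+02 1.10000e-01] 0.82 160
side (0, 1, 3) [5.62251e+02 1.42120e+02 1.31000e-01] 0.93 98
side (0, 1, 2, 3) [5.64465e+02 1.42657e+02 1.34000e-01] 0.79 137
b manual [ 490.53402873 -134.04155866   70.        ] [np.float64(106.0), np.float64(145.8), np.float64(107.0), np.float64(147.4)]
top (0, 1, 3) [ 4.89130e+02 -1.34487e+02  3.04000e-01] 0.56 120
top (0, 1, 2, 3) [ 4.91209e+02 -1.33799e+02  3.05000e-01] 0.78 160
side (0, 1, 3) [ 4.91812e+02 -1.36558e+02  3.00000e-01] 0.79 120
side (0, 1, 2, 3) [ 4.93380e+02 -1.36239e+02  2.90000e-01] 0.85 159
```

View pics/sidec.png

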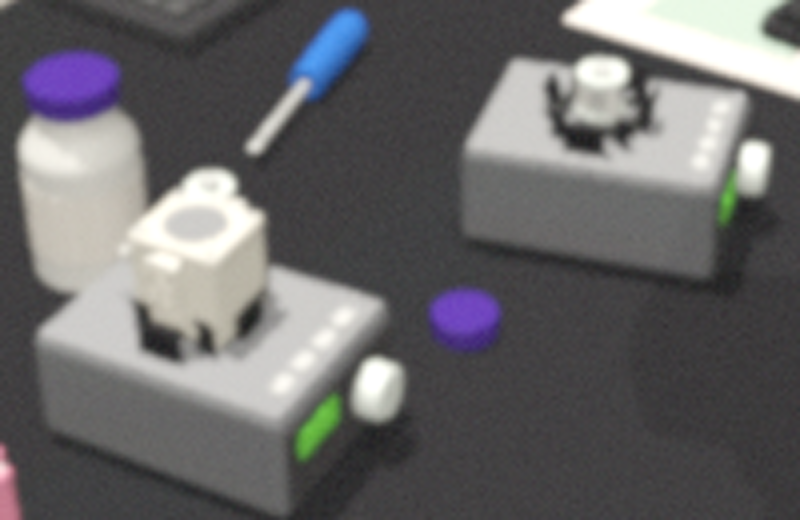

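View pics/topd.png

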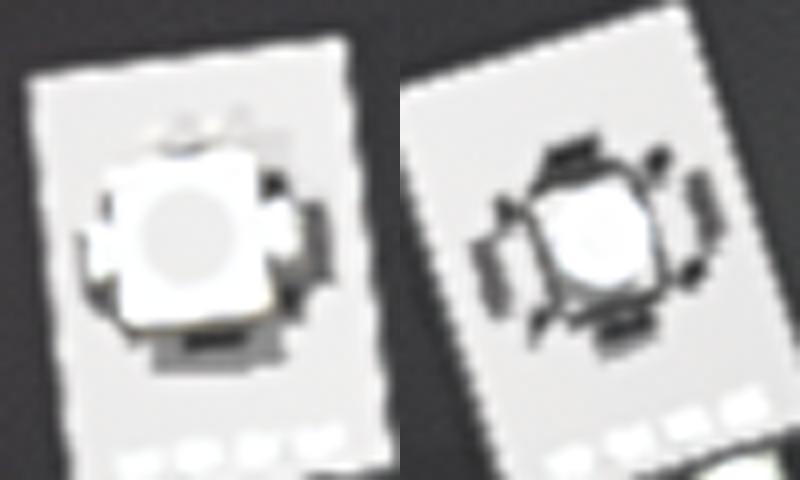

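Run:
```python
from h import *
for n,a,b,z in(("head_top",(208.94,211.06),(228.9,240.4),126.5),("rotor",(316.6,238.6),(330.4,202.6),104),):
    print(n,tri(a,b),onz("top",a,z),onz("side",b,z))
    
ta=np.array([561.9,144.3,.122]);tb=np.array([491.2,-133.8,.30])
```

```text
head_top (array([566.01085518, 144.50515851, 128.99055071]), np.float64(0.49375762617675373)) [566.49827946 144.95184173 126.5       ] [568.26457    141.77143909 126.5       ]
rotor (array([ 496.06466344, -131.86076553,  104.38945607]), np.float64(1.334720544324019)) [ 496.67238581 -131.5704019   104.        ] [ 495.80148064 -132.74968652  104.        ]
```

arm_command([
  [[0,0,-0.28],[30.2,76.5,0],8.5],
  [[0,0,-0.28],[30.2,76.5,0],8.5],
  [[0,0,-0.28],[30.2,76.5,0],8.5],
  [[0,0,-0.28],[30.2,76.5,0],8.5],
  [[0,0,-0.28],[30.2,76.5,0],8.5],
  [[0,0,-0.28],[30.2,76.5,0],8.5],
  [[0,0,-0.28],[30.2,76.5,0],8.5],
  [[0,0,-0.28],[30.2,76.5,0],8.5],
  [[0,0,-0.28],[30.2,76.5,0],8.5],
  [[0,0,-0.28],[30.2,76.5,0],8.5],
  [[0,0,-0.28],[30.2,76.5,0],8.5],
  [[0,0,-0.28],[30.2,76.5,0],8.5],
], newtons=20)

```text
time_s: 2.9
eef_pos: [539.8, 78.6, 231.7]
orientation: [0.998, 0.061, 0.0, 0.0]
force: [1.3, -1.1, -0.4]
width: 0.996
finger_force: 0.0
```

arm_command([
  [[0,0,0],[0,0,0],8.5],
  [[0,0,0],[0,0,0],8.5],
  [[0,0,0],[0,0,0],8.5],
])

```text
time_s: 3.28
eef_pos: [539.2, 75.3, 231.5]
orientation: [0.998, 0.06, 0.0, 0.0]
force: [-0.0, -0.1, -0.8]
width: 0.991
finger_force: 0.0
```

```bash
python3 -c "
from plant import bot
o=bot.get_obs();print(o['eef_pos'],o['orientation'],o['time_s'],o['force'])"
```

```text
[539.18815482  75.31223114 231.51482349] [9.98186425e-01 6.01982339e-02 1.74676256e-04 6.35245179e-05] 3.275 [-0.04041189 -0.05543332 -0.80683021]
```

arm_command([
  [[0,0,0],[1.3,3.4,0],8.5],
  [[0,0,0],[2.73,6.87,0],8.5],
  [[0,0,0],[2.73,6.87,0],8.5],
  [[0,0,0],[2.73,6.87,-4],8.5],
  [[0,0,0],[2.73,6.87,-8],8.5],
  [[0,0,0],[2.73,6.87,-8],8.5],
  [[0,0,0],[2.73,6.87,-8],8.5],
])

```text
time_s: 4.15
eef_pos: [567.2, 144.4, 153.3]
orientation: [0.998, 0.06, 0.001, -0.0]
force: [0.4, 1.0, 0.6]
width: 0.997
finger_force: 0.0
```

Run:
```python
from h import *
o=bot.get_obs();print(o['eef_pos'],o['orientation'],o['force'])
for c in("side","top"): print(c,proj(c,[o['eef_pos'],[566.5,144,126.5]]))
s=cv2.cvtColor(bot.camera("side"),cv2.COLOR_RGB2BGR);t=cv2.cvtColor(bot.camera("top"),cv2.COLOR_RGB2BGR)
cv2.imwrite("pics/p1.png",np.hstack([cv2.resize(s[170:290,180:280],(400,480),interpolation=cv2.INTER_CUBIC),cv2.resize(t[150:270,150:250],(400,480),interpolation=cv2.INTER_CUBIC)]))
```

```text
[567.1771607  144.36174247 153.30788462] [ 9.98176035e-01  6.03639113e-02  8.90532204e-04 -9.30817923e-05] [0.44005506 0.986554   0.63930115]
side [[227.5066341  230.00213471]
 [228.84312905 241.21357396]]
top [[207.92490388 209.56571863]
 [209.31254011 211.05828322]]
```

View pics/p1.png

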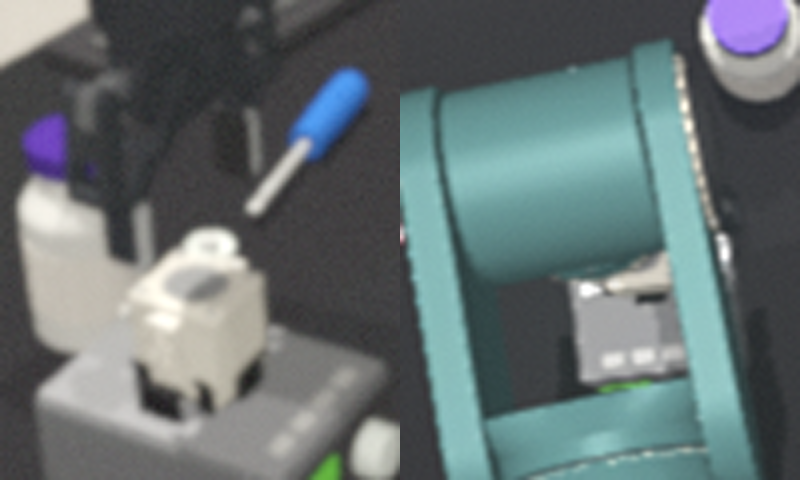

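arm_command([
  [[0,0,0],[-0.05,0,-2],8.5],
  [[0,0,0],[-0.05,0,-4],8.5],
  [[0,0,0],[-0.05,0,-5.3],8.5],
  [[0,0,0],[-0.05,0,-6.3],8.5],
  [[0,0,0],[-0.05,0,-6.3],8.5],
  [[0,0,0],[-0.05,0,-6.3],7.2],
  [[0,0,0],[-0.05,0,-6.3],6.8],
  [[0,0,0],[-0.05,0,-6.3],6.6],
  [[0,0,0],[-0.05,0,-6.3],6.6],
  [[0,0,0],[-0.05,0,-6.3],6.6],
], newtons=20)

```text
time_s: 5.5
eef_pos: [566.6, 144.8, 88.9]
orientation: [0.998, 0.061, 0.001, 0.0]
force: [0.2, -5.6, 4.2]
width: 0.776
finger_force: 2.7
```

arm_command([
  [[0,0,0],[0.02,-0.15,0],6.6],
  [[0,0,0],[0.02,-0.15,0],6.6],
  [[0,0,0],[0.02,-0.15,0.05],6.6],
  [[0,0,0],[0.02,-0.15,0.05],6.6],
])

```text
time_s: 6.0
eef_pos: [566.2, 143.5, 88.6]
orientation: [0.998, 0.061, -0.0, 0.0]
force: [0.9, -2.7, -1.5]
width: 0.772
finger_force: 1.2
```

arm_command([
  [[0,0,0],[0.02,-0.12,0],6.6],
  [[0,0,0],[0.02,-0.12,0],6.6],
  [[0,0,0],[0.02,-0.12,0.05],6.6],
  [[0,0,0],[0.02,-0.12,0.05],6.6],
])

```text
time_s: 6.5
eef_pos: [566.6, 142.4, 89.4]
orientation: [0.998, 0.061, 0.0, -0.0]
force: [-0.4, -0.4, 0.3]
width: 0.768
finger_force: 0.0
```

arm_command([
  [[0,0,0],[0,-0.05,0],6.4],
  [[0,0,0],[0,-0.05,0],6.2],
  [[0,0,0],[0,-0.05,0],6.0],
  [[0,0,0],[0,-0.05,0],6.0],
  [[0,0,0],[0,-0.05,0],6.0],
])

```text
time_s: 7.12
eef_pos: [566.9, 141.7, 89.9]
orientation: [0.998, 0.061, 0.0, 0.0]
force: [-0.7, -1.6, 6.3]
width: 0.702
finger_force: 4.2
```

arm_command([
  [[0,0,0],[0,-0.04,0.05],5.8],
  [[0,0,0],[0,-0.04,0.1],5.6],
  [[0,0,0],[0,-0.04,0.15],5.4],
  [[0,0,0],[0,-0.04,0.15],5.3],
  [[0,0,0],[0,-0.04,0.15],5.3],
  [[0,0,0],[0,-0.04,0.15],5.3],
])

```text
time_s: 7.88
eef_pos: [566.7, 141.4, 91.0]
orientation: [0.998, 0.061, 0.0, 0.0]
force: [0.5, 0.1, 5.7]
width: 0.626
finger_force: 7.7
```

arm_command([
  [[0,0,0],[0,0,0.05],5.0],
  [[0,0,0],[0,0,0.05],5.0],
  [[0,0,0],[0,0,0.05],5.0],
  [[0,0,0],[0,0,0.05],5.0],
], newtons=28)

```text
time_s: 8.38
eef_pos: [566.7, 141.5, 91.8]
orientation: [0.998, 0.061, 0.0, -0.0]
force: [-1.3, 1.5, 7.6]
width: 0.591
finger_force: 26.8
```

arm_command([
  [[0,0,0],[0,0,0.3],5.0],
  [[0,0,0],[0,0,0.6],5.0],
  [[0,0,0],[0,0,1.0],5.0],
  [[0,0,0],[0,0,1.5],5.0],
  [[0,0,0],[0,0,2.2],5.0],
  [[0,0,0],[0,0,3.0],5.0],
  [[0,0,0],[0,0,4.0],5.0],
  [[0,0,0],[0,0,5.5],5.0],
  [[0,0,0],[0,0,7.0],5.0],
  [[0,0,0],[0,0,7.0],5.0],
  [[0,0,0],[0,0,7.0],5.0],
])

```text
time_s: 9.75
eef_pos: [566.4, 141.4, 161.0]
orientation: [0.998, 0.061, -0.0, 0.0]
force: [-0.4, 0.8, -2.8]
width: 0.585
finger_force: 24.4
```

Run:
```python
from h import *
o=bot.get_obs();print(o['eef_pos'],o['orientation'],o['force'],o['moment'],o['width'],o['finger_force'])
e=o['eef_pos']
for dz in (33,38): print(proj("side",[e+[0,0,dz]]))
s=cv2.cvtColor(bot.camera("side"),cv2.COLOR_RGB2BGR)
cv2.imwrite("pics/p2.png",cv2.resize(s[170:290,170:310],(700,600),interpolation=cv2.INTER_CUBIC))
```

```text
[566.4246335  141.43905426 160.97716913] [ 9.98146348e-01  6.08591480e-02 -1.76109795e-04  2.24605063e-05] [-0.4485018   0.76247264 -2.82065962] [-0.00355415 -0.00315161 -0.05334896] 0.5852738041476762 24.44932669401169
[[227.28881401 211.86408777]]
[[227.10300604 209.64946471]]
```

View pics/p2.png

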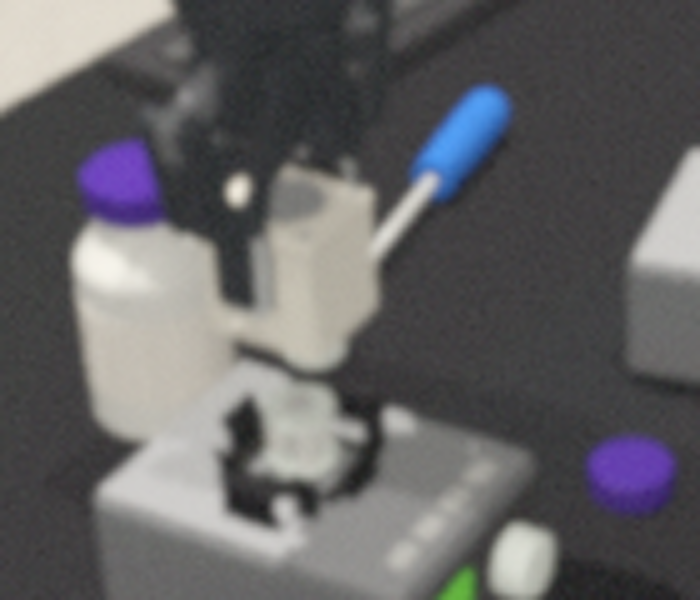

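arm_command([
  [[0,0,0.03],[-1.5,-5,0],5.0],
  [[0,0,0.09],[-3,-11,0],5.0],
  [[0,0,0.15],[-4.5,-17,0],5.0],
  [[0,0,0.178],[-6,-23,0],5.0],
  [[0,0,0.178],[-7.06,-27,0],5.0],
  [[0,0,0.178],[-7.06,-27.7,0],5.0],
  [[0,0,0.178],[-7.06,-27.7,0],5.0],
  [[0,0,0.178],[-7.06,-27.7,-1],5.0],
  [[0,0,0.178],[-7.06,-27.7,-2],5.0],
  [[0,0,0.178],[-7.06,-27.7,-2],5.0],
  [[0,0,0.178],[-7.06,-27.7,-2],5.0],
])

```text
time_s: 11.18
eef_pos: [496.0, -135.3, 141.3]
orientation: [0.989, 0.15, -0.0, -0.0]
force: [-0.0, -0.1, -1.8]
width: 0.593
finger_force: 24.5
```

Run:
```python
from h import *
o=bot.get_obs();print(o['eef_pos'],o['orientation'],o['force'],o['moment'],o['width'],o['finger_force'])
s=cv2.cvtColor(bot.camera("side"),cv2.COLOR_RGB2BGR);t=cv2.cvtColor(bot.camera("top"),cv2.COLOR_RGB2BGR)
cv2.imwrite("pics/p3.png",np.hstack([cv2.resize(s[160:260,280:380],(500,500),interpolation=cv2.INTER_CUBIC),cv2.resize(t[200:280,296:344],(300,500),interpolation=cv2.INTER_CUBIC)]))
```

```text
[ 496.04970151 -135.29100765  141.32657834] [ 9.88753994e-01  1.49551113e-01 -5.31452607e-05 -2.21982653e-05] [-0.01469235 -0.10439876 -1.77581445] [-0.01001301  0.05816288  0.0079263 ] 0.5928971431998188 24.500001668930054
```

View pics/p3.png

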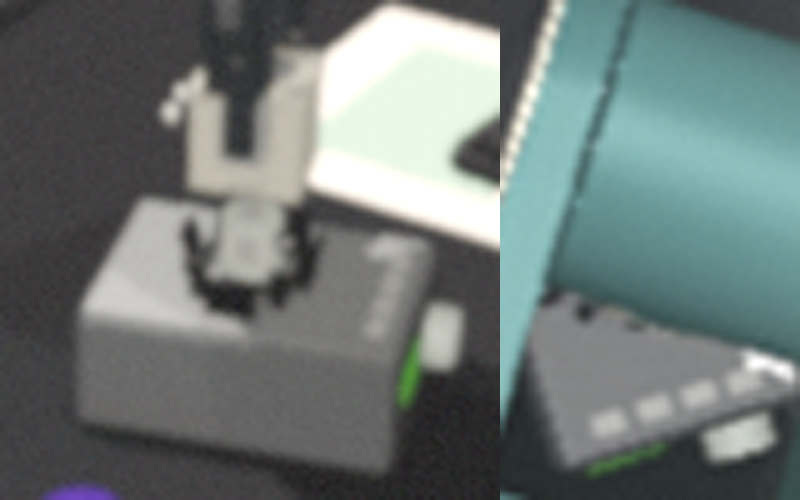

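arm_command([
  [[0,0,0],[0,0,-0.7],5.0],
  [[0,0,0],[0,0,-1.4],5.0],
  [[0,0,0],[0,0,-1.8],5.0],
  [[0,0,0],[0,0,-2.2],5.0],
  [[0,0,0],[0,0,-2.6],5.0],
  [[0,0,0],[0,0,-2.9],5.0],
  [[0,0,0],[0,0,-2.9],5.0],
])

```text
time_s: 12.15
eef_pos: [495.9, -135.5, 112.1]
orientation: [0.989, 0.149, -0.0, -0.0]
force: [0.5, 0.3, -2.2]
width: 0.592
finger_force: 24.5
```

arm_command([
  [[0,0,0],[0,0,-0.2],5.0],
  [[0,0,0],[0,0,-0.4],5.0],
  [[0,0,0],[0,0,-0.6],5.0],
  [[0,0,0],[0,0,-0.6],5.0],
])

```text
time_s: 12.65
eef_pos: [495.9, -135.5, 106.1]
orientation: [0.989, 0.149, -0.0, -0.0]
force: [0.6, 0.3, -2.3]
width: 0.593
finger_force: 24.5
```

arm_command([
  [[0,0,0],[0,0,-0.15],5.0],
  [[0,0,0],[0,0,-0.3],5.0],
  [[0,0,0],[0,0,-0.45],5.0],
  [[0,0,0],[0,0,-0.45],5.0],
])

```text
time_s: 13.15
eef_pos: [495.9, -135.5, 101.7]
orientation: [0.989, 0.149, -0.0, -0.0]
force: [0.7, -0.7, -1.8]
width: 0.583
finger_force: 24.5
```

arm_command([
  [[0,0,0],[0,0,-0.1],5.0],
  [[0,0,0],[0,0,-0.2],5.0],
  [[0,0,0],[0,0,-0.3],5.0],
  [[0,0,0],[0,0,-0.3],5.0],
])

```text
time_s: 13.65
eef_pos: [495.9, -135.5, 98.7]
orientation: [0.989, 0.149, -0.0, -0.0]
force: [0.4, -0.5, -2.9]
width: 0.59
finger_force: 24.5
```

arm_command([
  [[0,0,0],[0,0,-0.1],5.0],
  [[0,0,0],[0,0,-0.2],5.0],
  [[0,0,0],[0,0,-0.3],5.0],
  [[0,0,0],[0,0,-0.3],5.0],
])

```text
time_s: 14.15
eef_pos: [495.9, -135.5, 95.7]
orientation: [0.989, 0.149, -0.0, -0.0]
force: [-1.1, 0.0, -2.0]
width: 0.593
finger_force: 24.5
```

arm_command([
  [[0,0,0],[0,0,-0.07],5.0],
  [[0,0,0],[0,0,-0.14],5.0],
  [[0,0,0],[0,0,-0.2],5.0],
  [[0,0,0],[0,0,-0.2],5.0],
])

```text
time_s: 14.65
eef_pos: [495.9, -135.5, 93.7]
orientation: [0.989, 0.149, -0.0, -0.0]
force: [-0.6, 0.7, -1.7]
width: 0.593
finger_force: 24.5
```

arm_command([
  [[0,0,0],[0,0,-0.05],5.0],
  [[0,0,0],[0,0,-0.1],5.0],
  [[0,0,0],[0,0,-0.15],5.0],
  [[0,0,0],[0,0,-0.15],5.0],
])

```text
time_s: 15.15
eef_pos: [495.9, -135.5, 92.3]
orientation: [0.989, 0.149, -0.0, -0.0]
force: [-0.5, -0.3, -2.3]
width: 0.59
finger_force: 24.5
```

arm_command([
  [[0,0,0],[0,0,-0.04],5.0],
  [[0,0,0],[0,0,-0.08],5.0],
  [[0,0,0],[0,0,-0.12],5.0],
  [[0,0,0],[0,0,-0.12],5.0],
])

```text
time_s: 15.65
eef_pos: [496.1, -135.6, 91.8]
orientation: [0.989, 0.149, 0.0, 0.0]
force: [-3.4, 2.3, 7.4]
width: 0.589
finger_force: 27.3
```

arm_command([
  [[0,0,0],[0,0,-0.04],5.0],
  [[0,0,0],[0,0,-0.08],5.0],
  [[0,0,0],[0,0,-0.12],5.0],
  [[0,0,0],[0,0,-0.12],5.0],
])

```text
time_s: 16.15
eef_pos: [496.2, -135.6, 91.1]
orientation: [0.989, 0.149, 0.0, 0.0]
force: [-6.0, 1.8, 12.7]
width: 0.593
finger_force: 28.7
```

arm_command([
  [[0,0,0],[0,0,-0.06],5.0],
  [[0,0,0],[0,0,-0.12],5.0],
  [[0,0,0],[0,0,-0.12],5.0],
  [[0,0,0],[0,0,-0.12],5.0],
])

```text
time_s: 16.65
eef_pos: [496.2, -135.6, 90.1]
orientation: [0.989, 0.149, 0.0, 0.0]
force: [-6.8, 2.3, 12.7]
width: 0.589
finger_force: 29.0
```

arm_command([
  [[0,0,0],[0,0,-0.06],5.0],
  [[0,0,0],[0,0,-0.12],5.0],
  [[0,0,0],[0,0,-0.17],5.0],
  [[0,0,0],[0,0,-0.17],5.0],
])

```text
time_s: 17.15
eef_pos: [496.3, -135.6, 88.5]
orientation: [0.989, 0.149, 0.0, 0.0]
force: [-7.8, 2.5, 15.4]
width: 0.593
finger_force: 29.6
```

arm_command([
  [[0,0,0],[0,0,-0.05],5.4],
  [[0,0,0],[0,0,-0.1],5.8],
  [[0,0,0],[0,0,-0.15],6.6],
  [[0,0,0],[0,0,-0.1],7.4],
  [[0,0,0],[0,0,0],8.5],
  [[0,0,0],[0,0,0],8.5],
  [[0,0,0],[0,0,0.5],8.5],
  [[0,0,0],[0,0,0.5],8.5],
])

```text
time_s: 18.15
eef_pos: [496.2, -135.6, 92.6]
orientation: [0.989, 0.149, 0.0, 0.0]
force: [0.5, 0.5, 0.4]
width: 0.993
finger_force: 0.0
```

arm_command([
  [[0,0,0],[0,0,1.5],8.5],
  [[0,0,0],[0,0,3.5],8.5],
  [[0,0,0],[0,0,6],8.5],
  [[0,0,0],[0,0,6],8.5],
  [[0,0,0],[0,0,6],0],
  [[0,0,0],[0,0,6],0],
  [[0,0,0],[0,0,6],0],
  [[0,0,0],[0,0,6],0],
  [[0,0,0],[0,0,6],0],
  [[0,0,0],[0,0,6],0],
])

```text
time_s: 19.4
eef_pos: [496.0, -135.6, 152.0]
orientation: [0.989, 0.149, -0.0, 0.0]
force: [-0.3, -0.5, -0.4]
width: -0.001
finger_force: 0.0
```

Run:
```python
from h import *
o=bot.get_obs();print(o['eef_pos'],o['force'],o['width'])
s=cv2.cvtColor(bot.camera("side"),cv2.COLOR_RGB2BGR)
cv2.imwrite("pics/p4.png",cv2.resize(s[160:260,280:380],(600,600),interpolation=cv2.INTER_CUBIC))
```

```text
[ 495.96058097 -135.57475114  151.96713744] [-0.32467065 -0.49465137 -0.39961636] -0.0007028208304624567
```

View pics/p4.png

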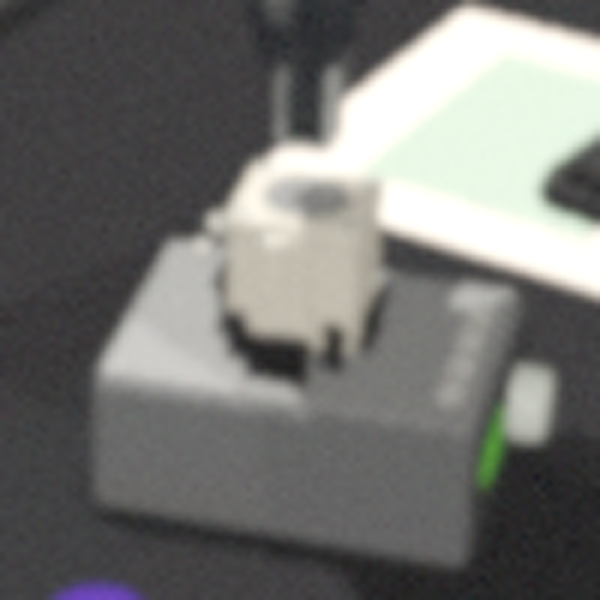

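arm_command([
  [[0,0,0],[0,0,-0.7],0],
  [[0,0,0],[0,0,-1.2],0],
  [[0,0,0],[0,0,-1.5],0],
  [[0,0,0],[0,0,-1.7],0],
  [[0,0,0],[0,0,-1.9],0],
  [[0,0,0],[0,0,-2.1],0],
  [[0,0,0],[0,0,-2.1],0],
])

```text
time_s: 20.32
eef_pos: [495.9, -135.5, 130.9]
orientation: [0.989, 0.149, -0.0, -0.0]
force: [0.1, 0.2, 0.6]
width: -0.001
finger_force: 0.0
```

arm_command([
  [[0,0,0],[0,0,-0.08],0],
  [[0,0,0],[0,0,-0.16],0],
  [[0,0,0],[0,0,-0.24],0],
  [[0,0,0],[0,0,-0.24],0],
])

```text
time_s: 20.82
eef_pos: [496.1, -135.6, 129.0]
orientation: [0.989, 0.149, 0.0, 0.0]
force: [-1.4, 0.4, 5.7]
width: 0.0
finger_force: 2.4
```

arm_command([
  [[0,0,0],[0,0,-0.06],0],
  [[0,0,0],[0,0,-0.12],0],
  [[0,0,0],[0,0,-0.12],0],
  [[0,0,0],[0,0,-0.12],0],
])

```text
time_s: 21.32
eef_pos: [496.3, -135.7, 128.7]
orientation: [0.989, 0.149, 0.001, 0.0]
force: [-2.9, 0.8, 13.3]
width: 0.001
finger_force: 6.6
```

arm_command([
  [[0,0,0],[0,0,-0.05],0],
  [[0,0,0],[0,0,-0.1],0],
  [[0,0,0],[0,0,-0.1],0],
  [[0,0,0],[0,0,-0.1],0],
])

```text
time_s: 21.82
eef_pos: [496.4, -135.7, 127.9]
orientation: [0.989, 0.149, 0.001, 0.0]
force: [-4.6, 1.1, 15.0]
width: 0.002
finger_force: 7.5
```

arm_command([
  [[0,0,0],[0,0,-0.05],0],
  [[0,0,0],[0,0,-0.1],0],
  [[0,0,0],[0,0,-0.1],0],
  [[0,0,0],[0,0,-0.1],0],
])

```text
time_s: 22.32
eef_pos: [496.4, -135.7, 126.6]
orientation: [0.989, 0.149, 0.001, 0.0]
force: [-3.2, 0.6, 10.8]
width: 0.002
finger_force: 5.4
```

arm_command([
  [[0,0,0],[0,0,-0.05],0],
  [[0,0,0],[0,0,-0.1],0],
  [[0,0,0],[0,0,-0.1],0],
  [[0,0,0],[0,0,-0.1],0],
])

```text
time_s: 22.82
eef_pos: [496.5, -135.8, 126.0]
orientation: [0.989, 0.149, 0.001, 0.001]
force: [-4.1, 1.4, 15.1]
width: 0.0
finger_force: 7.5
```

arm_command([
  [[0,0,0],[0,0,-0.04],0],
  [[0,0,0],[0,0,-0.08],0],
  [[0,0,0],[0,0,-0.08],0],
  [[0,0,0],[0,0,-0.08],0],
])

```text
time_s: 23.32
eef_pos: [496.6, -135.8, 125.3]
orientation: [0.989, 0.149, 0.001, 0.001]
force: [-3.4, 0.2, 16.1]
width: -0.001
finger_force: 8.0
```

arm_command([
  [[0,0,0],[0,0,-0.04],0],
  [[0,0,0],[0,0,-0.08],0],
  [[0,0,0],[0,0,-0.12],0],
  [[0,0,0],[0,0,-0.12],0],
])

```text
time_s: 23.82
eef_pos: [496.9, -135.9, 125.1]
orientation: [0.989, 0.149, 0.001, 0.001]
force: [-6.7, 1.8, 24.3]
width: 0.002
finger_force: 12.5
```

arm_command([
  [[0,0,0],[0,0,0.1],0],
  [[0,0,0],[0,0,0.2],0],
  [[0,0,0],[0,0,0.3],0],
  [[0,0,0],[0,0,0.38],0],
  [[0,0,0],[0,0,0.38],0],
])

```text
time_s: 24.45
eef_pos: [496.3, -135.7, 126.7]
orientation: [0.989, 0.149, 0.0, 0.0]
force: [-0.7, -0.2, 6.1]
width: 0.002
finger_force: 3.2
```

arm_command([
  [[0,0,0],[0,0,0.08],0],
  [[0,0,0],[0,0,0.14],0],
  [[0,0,0],[0,0,0.14],0],
  [[0,0,0],[0,0,0.14],0],
])

```text
time_s: 24.95
eef_pos: [495.9, -135.5, 127.5]
orientation: [0.989, 0.149, -0.0, -0.0]
force: [0.1, -0.1, 0.1]
width: 0.003
finger_force: 0.0
```

arm_command([
  [[0,0,0],[0,0,2],0],
  [[0,0,0],[0,0,5],0],
  [[0,0,0],[0,0,9],0],
  [[0,0,0],[-4,-6,11],0],
  [[0,0,0],[-8,-12,11],0],
  [[0,0,0],[-10,-18,11],0],
  [[0,0,0],[-12,-24,11],0],
  [[0,0,0],[-14,-30,11],0],
  [[0,0,0],[-16,-36,11],0],
  [[0,0,0],[-16,-36,11],0],
  [[0,0,0],[-16,-36,11],0],
])

```text
time_s: 26.32
eef_pos: [335.5, -496.4, 238.2]
orientation: [0.989, 0.148, 0.0, -0.0]
force: [0.4, 1.4, -0.4]
width: 0.002
finger_force: 0.0
```

Run:
```python
from h import *
s=cv2.cvtColor(bot.camera("side"),cv2.COLOR_RGB2BGR);t=cv2.cvtColor(bot.camera("top"),cv2.COLOR_RGB2BGR)
cv2.imwrite("pics/side5.png",s);cv2.imwrite("pics/top5.png",t)
cv2.imwrite("pics/p5.png",np.hstack([cv2.resize(s[180:250,290:360],(400,400),interpolation=cv2.INTER_CUBIC),cv2.resize(t[205:275,282:352],(400,400),interpolation=cv2.INTER_CUBIC)]))
print(bot.get_obs()['eef_pos'],bot.get_obs()['time_s'])
```

```text
[ 336.39666365 -494.86158017  238.30086296] 26.425
```

View pics/p5.png

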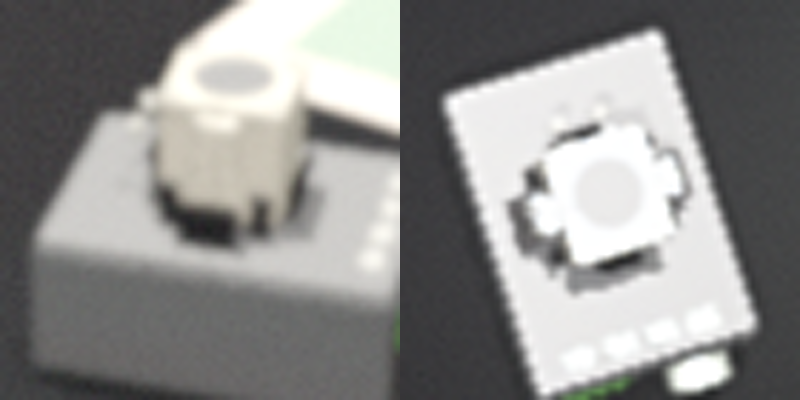

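arm_command([
  [[0,0,0],[2.5,6,0],0],
  [[0,0,0],[5,12,0],0],
  [[0,0,0],[7.5,18,0],0],
  [[0,0,0],[10,24,0],0],
  [[0,0,0],[12.5,30,0],0],
  [[0,0,0],[15,36,0],0],
  [[0,0,0],[15.6,37.1,0],0],
  [[0,0,0],[15.6,37.1,-4],0],
  [[0,0,0],[15.6,37.1,-7.5],0],
  [[0,0,0],[15.6,37.1,-9.5],0],
  [[0,0,0],[15.6,37.1,-10.5],0],
  [[0,0,0],[15.6,37.1,-10.5],0],
])

```text
time_s: 27.92
eef_pos: [492.0, -124.4, 133.0]
orientation: [0.989, 0.149, 0.0, 0.0]
force: [-0.7, -0.4, 0.7]
width: -0.004
finger_force: 0.0
```

arm_command([
  [[0,0,0],[0,0,-0.15],0],
  [[0,0,0],[0,0,-0.3],0],
  [[0,0,0],[0,0,-0.45],0],
  [[0,0,0],[0,0,-0.52],0],
  [[0,0,0],[0,0,-0.52],0],
])

```text
time_s: 28.55
eef_pos: [491.9, -124.5, 127.4]
orientation: [0.989, 0.149, -0.0, -0.0]
force: [-0.3, -0.7, 0.6]
width: 0.001
finger_force: 0.0
```

arm_command([
  [[0,0,0],[0,0,-0.06],0],
  [[0,0,0],[0,0,-0.12],0],
  [[0,0,0],[0,0,-0.2],0],
  [[0,0,0],[0,0,-0.2],0],
])

```text
time_s: 29.05
eef_pos: [492.2, -124.6, 126.6]
orientation: [0.989, 0.149, 0.0, 0.0]
force: [-3.9, 2.3, 11.1]
width: 0.0
finger_force: 5.7
```

arm_command([
  [[0,0,0],[0,0,-0.06],0],
  [[0,0,0],[0,0,-0.12],0],
  [[0,0,0],[0,0,-0.12],0],
  [[0,0,0],[0,0,0.3],0],
  [[0,0,0],[0,0,0.8],0],
  [[0,0,0],[0.35,-1.1,0.8],0],
  [[0,0,0],[0.7,-2.2,0.8],0],
  [[0,0,0],[0.7,-2.2,0.4],0],
  [[0,0,0],[0.7,-2.2,0.3],0],
  [[0,0,0],[0.7,-2.2,0.22],0],
  [[0,0,0],[0.7,-2.2,0.22],0],
])

```text
time_s: 30.42
eef_pos: [498.9, -146.4, 127.6]
orientation: [0.989, 0.149, 0.0, -0.0]
force: [0.2, 0.3, -0.4]
width: 0.001
finger_force: 0.0
```

arm_command([
  [[0,0,0],[0,0,-0.06],0],
  [[0,0,0],[0,0,-0.12],0],
  [[0,0,0],[0,0,-0.2],0],
  [[0,0,0],[0,0,-0.2],0],
])

```text
time_s: 30.92
eef_pos: [499.2, -146.6, 126.6]
orientation: [0.989, 0.149, 0.0, 0.0]
force: [-3.1, 1.1, 8.9]
width: 0.003
finger_force: 4.6
```

arm_command([
  [[0,0,0],[0,0,-0.07],0],
  [[0,0,0],[0,0,-0.14],0],
  [[0,0,0],[0,0,-0.14],0],
  [[0,0,0],[0,0,0.3],0],
  [[0,0,0],[0,0,2],0],
  [[0,0,0],[0,0,5],0],
  [[0,0,0],[0,0,9],0],
  [[0,0,0],[0,0,9],0],
  [[0,0,0],[0,0,9],0],
])

```text
time_s: 32.05
eef_pos: [498.8, -146.5, 215.5]
orientation: [0.989, 0.149, -0.0, -0.0]
force: [-0.8, 0.4, -0.4]
width: -0.003
finger_force: 0.0
```

Run:
```python
from plant import bot
o=bot.get_obs();print(o['eef_pos'],o['force'],o['time_s'])
print(bot.hand_in())
```

```text
[ 498.84438019 -146.49915071  215.50170801] [-0.84410445  0.42739899 -0.40576556] 32.05
the job is handed in; nothing more can be done
None
```

The head is on the bare drive with its ports to the rear, and I let go and handed in at 32 s; by touch its top is level at about home height, but I judged the tabs snapped out only by feel and a blurry picture, and the hand-in returned no verdict.

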